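Press a brass bush home with the bench locking clamp

ROBOT

A 6-joint arm with a two-finger parallel gripper is mounted at the origin on the work surface. World frame = base frame: x ahead of the robot, y to its left, z up, the work surface at z = 0. Lengths are in m, angles in rad, forces in N, time in s.
With the tool pointing down it reaches from about 0.35 to 0.925 m from the base axis. Payload 6.4 kg.
Tool frame: the origin (TCP) lies between the finger pads; the fingertips stand 17 mm ahead of it and the grasp point (between the pads) lies 2 mm behind it; z points along the fingers, y is the line along which they close (so a half turn about z gives the same grasp; the last joint's range is limited). The gripper opens to 94 mm and grips with 3 to 60 N. Pads are 16 mm wide; open, the fingers measure 119 mm over their backs; the gripper's body (75 mm by 177 mm) begins 78 mm behind the grasp point.
Start: joints at [-1.338, 0.245, 1.558, -0, 1.339, -0.174], TCP at [0.257, -0.597, 0.222] pointing down, gripper open.
Joint ranges: [-3.13, 3.13], [-1.02, 2.26], [0.13, 2.54], [-0.95, 4.09], [0.21, 2.88], [-2.74, 2.74]. Speed limits (rad/s): [2.57, 2.57, 3.14, 3.14, 3.14, 3.14].

INTERFACE

Orientations are given as [roll, pitch, yaw] about the fixed x, y, z axes, in that order (R = Rz(yaw) Ry(pitch) Rx(roll)).
In Python, from cell import env gives the robot as it stands.
- The arm moves only by the shell command python3 drive.py 'ROWS' [FORCE]. ROWS is a JSON list of rows, 1 to 5 of them, each written [[dx, dy, dz], turn, opening]: dx, dy, dz in shares of the most that a row can go, 1 being 62.5 mm, then a turn about the tool's z in units of 0.2 rad, then the finger opening in m; each row shifts and turns the commanded pose from where the row before left it, along the tool's axes as they then stand; what a row does not reach is not made up. A row lasts 1/8 s, in which the tool goes at most 0.0625 m and 0.188 rad, less where a joint would pass 70% of its speed; a pose out of reach is approached as far as the arm can. The fingers move at their own pace and stop on an object; FORCE is the grip in N (left out, the last holds). Time passes only in rows, so rows that do not move let the fingers close. It prints the time, the measured TCP pose, the force, the opening and the grip force at its end. Input that does not fit is refused with a message, and nothing moves.
- env.get_obs(): the state, without advancing time (a new reading comes with each control period).
- env.read_camera(name): name is "scene" or "side" or "wrist"; returns the picture (400x640x3 uint8, red, green, blue); there is no depth.
- env.camera_info(name): a dict with "intrinsics" (3x3 intrinsics, pixels), "distortion" ([k1, k2, p1, p2, k3] as OpenCV has them; the pictures are not rectified), "rvec" (rotation vector, rad) and "tvec" (3), from world to camera coordinates, as OpenCV has them. Camera axes: x right, y down, z forward; pixel columns grow to the right and rows downward; lengths in m; the calibration is good to about 2 mm. A picture is of the moment at which its call begins: read the wrist's pose just before it. camera_info takes no time and is no camera call; for the wrist camera it gives the pose at the moment of the call.
- env.finish_job(): hands the job in; it is judged then, once.
The state is a dict: "time_s": time; "q": joint angles; "joint_velocities": joint speeds; "tau": joint torques, N m; "position": TCP position; "ee_rot": TCP orientation; "ft_force": force on the tool from outside, world axes, zero at the start; "wrist_torque": the same for the moment, N m; "gripper_width": finger opening in m; "grip_force": force on a finger pad.
Only numpy, scipy, OpenCV 4.12 (cv2) and the standard library are available. Lean on these libraries where they do the work, as an engineer would, in place of code of your own. Each camera call takes 0.05 s, during which the arm holds its last target. There are 200 camera calls.

TASK

Slide the white support bar whose brass bush still stands proud, that end first, under the locking clamp's open jaw until fully home against the depth stop, without ramming it. Press the clamp's handle down until it goes over centre and stays locked with your hand off, so that its jaw (not your fingers) presses the bush flush, without forcing the handle once it is down. Then flick the release lever up so the clamp springs wide open, leaving the bar free and fully home in the nest and everything else on the bench undisturbed.

Things in the scene. Friction and masses are not known exactly. Their poses are not given: they have to be found in the camera images.
- clamp: Bench-mounted locking clamp (locking pliers bolted down), bare and dark steel, fixed. Origin on the bench under its body; x points out of the jaw to where work goes in, y across, z up; its parts move in its x-z plane (y = 0). Base plate 8 mm thick, 90 mm wide, x -75 to 175 mm; the bar lies on it. Handle side is at negative x. mm below are in this frame.
- nest_mouth (a point): Middle of the nest's mouth, on the plate, at x = 84, z = 8 mm; clamp axes. Two rails, 32 mm apart inside, tops at z = 20 mm, guide the bar (its x axis to the clamp's -x) to the depth stop, a 30 mm wide block, top at z = 27 mm, set anywhere with its face at x = 12 to 19 mm: feel for it (18 N is ramming). The rails end at x = 60 mm, flaring to 48 mm apart at the mouth.
- jaw_pad (a point): Centre of the underside of the round sprung rubber pad (24 mm) on the jaw. The closed jaw presses at x = 42 mm; open, the pad is tipped 0.5 rad, some 20 mm clear of a proud bush, and no part of the jaw reaches beyond x = 60 mm or above z = 115 mm; the raised handle behind it reaches z = 205 mm.
- handle_top (a point): Top of the moving handle, 32 mm from its rear end, where to press down (channel 22 mm wide, black end). Raised: x = -130, z = 172 mm, sloping up to the rear by 0.6 rad; half way -144, 135; locked -150, 97, almost level. Takes up to about 20 N, fading to 0 at the dead centre (z about 110), then drops by itself onto a hard stop. 40 N is forcing it.
- link (a joint): Toggle link between the moving and the fixed handle, its angle to the moving handle in rad: 0 with the clamp wide open, about 0.98 at the dead centre, 1.08 locked (on its stop). Springs open to 0 by itself when released.
- lever (a joint): Release lever in the moving handle, hinged 32 mm from the handle's rear end; rad: 0 at rest, grows as its tail is lifted, at most 0.45. A light spring holds it down; after 0.11 rad (7 mm at the tab) its nose meets the link and 3 to 6 N more breaks the toggle open. It drops back when let go.
- lever_tab (a point): Middle of the lever's tail: flat steel tab 14 mm wide (across y), 5 mm thick, 38 mm long, sticking out behind the handle's rear end. Locked: x = -208, z = 74 mm, nothing below it but the bench; open: x = -190, z = 189 mm. Pinch it across the 14 mm from above and lift.
- bar: White moulded busbar-support bar, 120 (x) x 30 (y) x 26 (z) mm, 0.13 kg, loose, origin at the centre of its underside, busbar slot from x = -16 to 2 mm. The +x end is the nose with the proud bush (28 mm from the end face); the -x end is the tail, its bush flush: grip it across y between x = -56 and -20 mm.
- bar_nose (a point): Middle of the bar's nose end face: 60 mm in front of the bar's origin and 13 mm above its underside. Axes as the bar's. Dragging the bar along the plate and rails takes up to about 5 N; the stop itself is hard.
- bush (a joint): How far the bush is pressed in, in m: 0 to 0.0015 at the start (up to 8 mm proud), 0.008 flush. It needs about 40 N.
- bush_top (a point): Centre of the top of the brass bush, 12 mm across.
- done_bar: The other bar, alike but with both bushes flush: finished, not to be moved. Origin and axes as bar.
- driver_a: Yellow-handled screwdriver, 200 mm, lying on the bench; leave alone. Origin under its middle, x towards its tip.
- driver_b: Green-handled screwdriver, 170 mm; leave alone. Origin under its middle, x towards its tip.
- duct_a: Clear slotted wiring duct, 140 x 40 x 38 mm; leave alone. Origin at the centre of its underside.
- duct_b: Clear slotted wiring duct, 100 x 40 x 38 mm; leave alone. Origin at the centre of its underside.
- din_rail: Short steel top-hat rail, 160 x 38 x 8 mm; leave alone. Origin at the centre of its underside.

How it is judged:
On the way, in this order (a step that is already met when the one before it is completed fails the run):
1. the bar lies fully home in the nest, its bush still proud (x of depth_stop_c0 in the frame of bar_nose between 0.001 and 0.0055 m and y of bar_nose in the frame of nest_mouth between -0.003 and 0.003 m and z of bar_nose in the frame of nest_mouth between 0.01 and 0.016 m and angle between the x axis of bar and the x axis of clamp, either way round below 0.06 rad and value of joint bush below 0.003 m), for 0.2 s.
2. the clamp is locked over centre with the hand off it, the bush pressed flush under its jaw (value of joint link above 1.03 rad and value of joint bush above 0.0065 m and contact force between each of the arm, the fingers and clamp below 0.2 N), for 0.3 s.
3. the release lever is lifted while the clamp is still locked (value of joint lever above 0.06 rad and value of joint link above 0.9 rad).
At the end, for the whole second after the job is handed in: Clamp sprung wide open (link under 0.1 rad, lever under 0.05 rad); bush flush to within 1.5 mm; bar at rest in the nest, nose within 3 mm of the stop, straight to 0.06 rad. Before that: seated to 1.5 mm with the bush proud, clamp locked with the hand off for 0.3 s, lever lifted while locked (value of joint link below 0.1 rad and value of joint lever below 0.05 rad and value of joint bush above 0.0065 m and x of depth_stop_c0 in the frame of bar_nose between 0.001 and 0.007 m and y of bar_nose in the frame of nest_mouth between -0.003 and 0.003 m and z of bar_nose in the frame of nest_mouth between 0.01 and 0.016 m and angle between the x axis of bar and the x axis of clamp, either way round below 0.06 rad and linear speed of bar below 0.01 m/s); the robot touches nothing.
It fails at once if the bar is rammed against the depth stop (18 N or more while the clamp is open) (value of joint link below 0.1 rad and contact force between bar and depth_stop_c0 above 18 N).
It fails at once if the handle is forced (pressed with 40 N or more) (contact force between the fingers and handle_c0 above 40 N).
It fails at once if the bush is pushed with the fingers (contact force between the fingers and bush above 3 N).
It fails at once if the finished bar or another thing on the bench is disturbed (moved 20 mm) (distance of any of done_bar, driver_a, driver_b, duct_a, duct_b, din_rail from where it was at the start of the episode above 0.02 m).
It also fails if it takes over 69 s, if anything falls off the work surface, if the arm or the gripper's body presses on something with over 40 N, if the wrist force passes 120 N, or if a joint passes its speed limit or range.

## Working session

There is one attempt and no reset: what is moved stays moved. The work goes in short steps, Python scripts to look and compute and a shell command to move; the robot and the scene stay as the last step left them, time stands still between calls to the robot, and variables do not carry over. Pictures are saved under pics/ and viewed, at most 10 in all, crops included, and the job is handed in when it is done.

```bash
ls; mkdir -p pics; python3 - <<'E'
from cell import env
import cv2
o=env.get_obs();print(o)
for n in ("scene","side"):
    cv2.imwrite(f"pics/{n}0.png",env.read_camera(n)[:,:,::-1])
for n in ("scene","side","wrist"): print(n,env.camera_info(n))
E
```

```text
cell.py
drive.py
pics
{'time_s': 0.0, 'q': array([-1.33809543e+00,  2.45772599e-01,  1.55898977e+00,  4.56477305e-06,
        1.33866268e+00, -1.74159737e-01]), 'joint_velocities': array([0.00100317, 0.00105461, 0.00035434, 0.00208531, 0.0002534 ,
       0.00014548]), 'tau': array([ 5.16550608e-04, -4.15832341e+01, -3.14600873e+01,  6.85163727e-02,
        3.32915888e-02, -1.32222231e-04]), 'position': array([ 0.25706512, -0.59640697,  0.22138488]), 'ee_rot': array([-3.13978875e+00, -3.21891897e-04,  4.06859292e-01]), 'ft_force': array([0.30350756, 0.82869837, 0.11765695]), 'wrist_torque': array([ 0.02507907, -0.01199556, -0.05730333]), 'grip_force': 0.0, 'gripper_width': 0.09373482325204305}
scene {'intrinsics': array([[415.05238524,   0.        , 316.22222179],
       [  0.        , 415.05238524, 201.78442973],
       [  0.        ,   0.        ,   1.        ]]), 'distortion': array([-0.01116873,  0.        ,  0.        ,  0.        ,  0.        ]), 'rvec': array([ 0.89309448,  2.48380922, -1.12638546]), 'tvec': array([ 0.42603083, -0.1470557 ,  1.43023146])}
side {'intrinsics': array([[483.63914816,   0.        , 322.74256526],
       [  0.        , 483.63914816, 203.07469671],
       [  0.        ,   0.        ,   1.        ]]), 'distortion': array([-0.00405033,  0.        ,  0.        ,  0.        ,  0.        ]), 'rvec': array([ 0.67233219, -2.67135936,  1.07219638]), 'tvec': array([0.52512111, 0.27369363, 0.92944367])}
wrist {'intrinsics': array([[286.67393998,   0.        , 315.48147878],
       [  0.        , 286.67393998, 197.71844967],
       [  0.        ,   0.        ,   1.        ]]), 'distortion': array([-0.00518921,  0.        ,  0.        ,  0.        ,  0.        ]), 'rvec': array([-2.43317641,  1.60017211,  0.21765179]), 'tvec': array([-0.64934578, -0.02920423,  0.39142068])}
```
View pics/scene0.png

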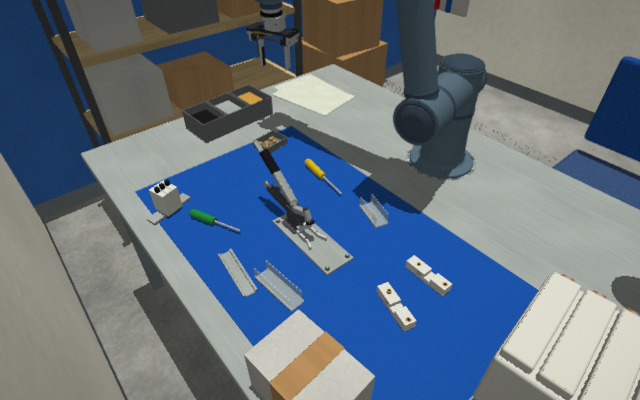

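View pics/side0.png

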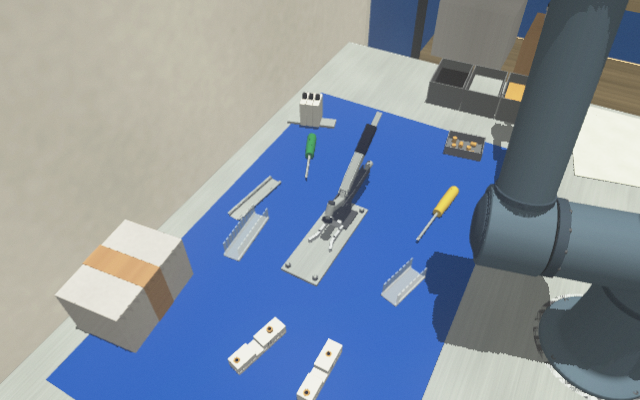

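The scene view shows the clamp plate around (313,245), its raised handle going up to (262,150), and the bars at (397,306) and (428,275). The side view shows the plate at (325,245) and the bars at (257,345) and (320,370). I'll zoom in on the bars and the plate.

```bash
python3 - <<'E'
import cv2,numpy as np
s=cv2.imread("pics/scene0.png");d=cv2.imread("pics/side0.png")
def c(im,x,y,w,h,W=400,H=300): return cv2.resize(im[y:y+h,x:x+w],(W,H),interpolation=cv2.INTER_CUBIC)
# each crop 100x75 -> x4
m=np.vstack([np.hstack([c(s,364,252,100,75),c(s,264,200,100,75)]),np.hstack([c(d,225,315,133,100)if 0 else c(d,225,300,133,100),c(d,265,185,133,100)])])
cv2.imwrite("pics/m1.png",m)
E
```

View pics/m1.png

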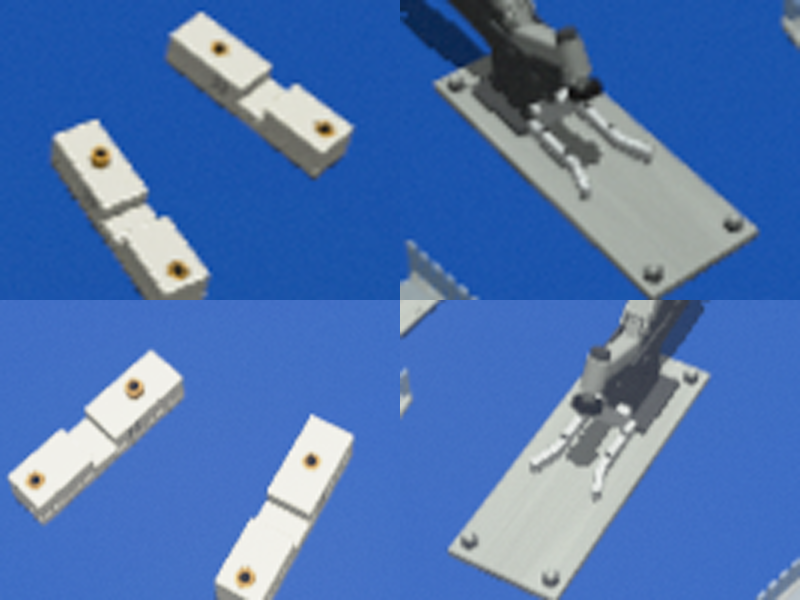

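The proud bush is the clamp-side one on the left bar: scene (389,290) and side (270,329). So the nose points roughly at the clamp. Next I'll turn these pixels into poses.

```bash
cat > h.py <<'E'
import cv2,numpy as np
from cell import env
def ray(n,uv,z,ci=None):
    c=ci or env.camera_info(n)
    R=cv2.Rodrigues(np.array(c["rvec"]))[0];t=np.array(c["tvec"])
    p=cv2.undistortPoints(np.array([[uv]],float),c["intrinsics"],c["distortion"])[0,0]
    d=R.T@[p[0],p[1],1];o=-R.T@t
    return o+d*(z-o[2])/d[2]
def proj(n,P,ci=None):
    c=ci or env.camera_info(n)
    return cv2.projectPoints(np.array(P,float).reshape(-1,3),c["rvec"],c["tvec"],c["intrinsics"],c["distortion"])[0][:,0]
E
python3 - <<'E'
from h import *
np.set_printoptions(precision=4,suppress=True)
for k,n,uv,z in [("noseA","scene",(377,286.2),.026),("noseB","scene",(388.5,282),.026),("tailbush","scene",(408.5,319.5),.026),("slotR","scene",(400.75,299.5),.026),("slotL","scene",(390,305.75),.026),
("tailbush","side",(237,359.8),.026),("tailA","side",(228.3,359.2),.026),("tailB","side",(239,369.8),.026),("noseA","side",(275.2,316.6),.026),("noseB","side",(285.8,325.9),.026),("bush34","scene",(389,290.5),.034),("bush34","side",(269.7,329),.034),
("plate back","scene",(272,220.5),.008),("plate right","scene",(353.25,258),.008),("plate front","scene",(327.75,274.25),.008),
("plate left","side",(281.3,268.1),.008),("plate front","side",(314.5,284),.008),("plate back","side",(368,210),.008),
("boltR","scene",(347,256),.010),("boltL","scene",(327,268),.010),("boltL","side",(288,265),.01),("boltR","side",(315,278),.01),("boltBL","scene",(278.5,221),.01),("boltBR","side",(361.5,210.5),.01)]:
    print(k,n,ray(n,uv,z)[:2])
E
```

```text
noseA scene [0.5693 0.2529]
noseB scene [0.5389 0.2619]
tailbush scene [0.581  0.3624]
slotR scene [0.5542 0.3152]
slotL scene [0.5861 0.311 ]
tailbush side [0.5809 0.3594]
tailA side [0.5956 0.366 ]
tailB side [0.5666 0.3734]
noseA side [0.567  0.2505]
noseB side [0.5382 0.2581]
bush34 scene [0.5615 0.2836]
bush34 side [0.559  0.2818]
plate back scene [ 0.6236 -0.1124]
plate right scene [0.5408 0.1407]
plate front scene [0.6272 0.1389]
plate left side [0.6258 0.135 ]
plate front side [0.5424 0.137 ]
plate back side [ 0.532  -0.1103]
boltR scene [0.55   0.1264]
boltL scene [0.6166 0.1235]
boltL side [0.6164 0.1223]
boltR side [0.5482 0.1244]
boltBL scene [ 0.6115 -0.097 ]
boltBR side [ 0.5444 -0.0997]
```

The rows are not in the units I measure in: shifts go in shares of 62.5 mm and turns go in units of 0.2 rad. I convert before sending: -0.016 m is -0.256, -0.182 rad is -0.91.

```bash
python3 drive.py '[[[0, 0, -0.256], -0.91, 0.09], [[0, 0, -0.256], -0.91, 0.09], [[0, 0, -0.256], -0.91, 0.09], [[0, 0, -0.256], -0.91, 0.09], [[0, 0, -0.256], -0.905, 0.09]]'
python3 drive.py '[[[0.9392, 0.0672, 0], 0, 0.09], [[0.9392, 0.0672, 0], 0, 0.09], [[0.9392, 0.0672, 0], 0, 0.09], [[0.9392, 0.0672, 0], 0, 0.09], [[0.9392, 0.0672, 0], 0, 0.09]]'
python3 drive.py '[[[0.9392, 0.0672, 0], 0, 0.09], [[0.9392, 0.0672, 0], 0, 0.09], [[0.9392, 0.0672, 0], 0, 0.09], [[0.9392, 0.0672, 0], 0, 0.09], [[0.9392, 0.0672, 0], 0, 0.09]]'
python3 drive.py '[[[0.9392, 0.0672, 0.32], 0, 0.09], [[0.9392, 0.0672, 0.32], 0, 0.09], [[0.9392, 0.0672, 0.32], 0, 0.09], [[0.9392, 0.0672, 0.32], 0, 0.09], [[0, 0, 0], 0, 0.09]]'
python3 - <<'E'
from h import *
import pickle
o=env.get_obs();c=env.camera_info("wrist");im=env.read_camera("wrist")
pickle.dump(c,open("w1.pkl","wb"));cv2.imwrite("pics/w1.png",im[:,:,::-1]);print(o["position"],o["ee_rot"],c)
E
```

```text
time_s: 0.72
position: [0.2571, -0.5967, 0.3023]
ee_rot: [-3.141, -0.001, 1.322]
ft_force: [0.2, 0.5, 0.4]
gripper_width: 0.09
grip_force: 0.0
time_s: 1.35
position: [0.3517, -0.3163, 0.302]
ee_rot: [-3.141, -0.0, 1.315]
ft_force: [0.6, -0.1, 0.4]
gripper_width: 0.0899
grip_force: 0.0
time_s: 1.98
position: [0.446, -0.0376, 0.3023]
ee_rot: [3.141, 0.0, 1.316]
ft_force: [0.8, -0.7, 0.0]
gripper_width: 0.0901
grip_force: 0.0
time_s: 2.6
position: [0.52, 0.1862, 0.2193]
ee_rot: [-3.136, 0.002, 1.321]
ft_force: [0.3, -0.4, 0.3]
gripper_width: 0.0904
grip_force: 0.0
[0.5200378  0.18619687 0.21933754] [-3.13628654e+00  1.86724743e-03  1.32077846e+00] {'intrinsics': array([[286.67393998,   0.        , 315.48147878],
       [  0.        , 286.67393998, 197.71844967],
       [  0.        ,   0.        ,   1.        ]]), 'distortion': array([-0.00518921,  0.        ,  0.        ,  0.        ,  0.        ]), 'rvec': array([-2.85372148,  0.35706529,  0.05741056]), 'tvec': array([-0.45549784,  0.26904734,  0.47240443])}
```

View pics/w1.png

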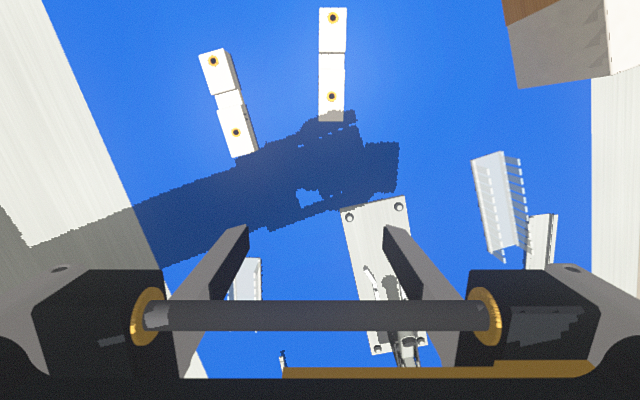

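The wrist view shows the bar upright at columns 319–347, rows 8–121, nose down with the shadow across its nose end. The plate's front corners are at (340,210) and (406,195).

```bash
python3 - <<'E'
from h import *
import pickle
np.set_printoptions(precision=4,suppress=True)
c=pickle.load(open("w1.pkl","rb"))
for k,uv,z in [("tail",(320,8),.026),("tail",(347,8),.026),("nose",(319,121),.026),("nose",(345,121),.026),("tbush",(333,18),.026),("pbush",(331.5,96.5),.034),("plateR",(340,210),.008),("plateL",(406,195),.008),("bolt",(349.5,217.5),.012),("bolt",(398.5,207),.012),("back bolt",(377,350),.012)]:
    print(k,ray("w",uv,z,c)[:2])
E
```

```text
tail [0.5703 0.372 ]
tail [0.5987 0.3646]
nose [0.5401 0.2567]
nose [0.5703 0.249 ]
tbush [0.5817 0.359 ]
pbush [0.5606 0.2795]
plateR [0.5393 0.1355]
plateL [0.6301 0.1344]
bolt [0.5494 0.1233]
bolt [0.6166 0.1217]
back bolt [ 0.5437 -0.1014]
```

To row units: 0.06 m is 0.96, 0.0577 m is 0.9232.

```bash
python3 drive.py '[[[0.9232, 0.0864, 0], 0, 0.06], [[0.9232, 0.0864, 0], 0, 0.06], [[0.9232, 0.0864, 0], 0, 0.06], [[0, 0, 0.96], 0, 0.06], [[0, 0, 0.96], 0, 0.06]]' 25
python3 drive.py '[[[0, 0, 0.8], 0, 0.06], [[0, 0, 0.32], 0, 0.06], [[0, 0, 0], 0, 0.06], [[0, 0, 0], 0, 0.06]]'
python3 - <<'E'
from h import *
import pickle
o=env.get_obs();c=env.camera_info("wrist");im=env.read_camera("wrist")
print(o["position"],o["ee_rot"]);cv2.imwrite("pics/w2.png",im[:,:,::-1])
E
```

```text
time_s: 3.28
position: [0.5822, 0.3463, 0.1029]
ee_rot: [3.138, -0.002, 1.315]
ft_force: [0.5, -0.3, -1.0]
gripper_width: 0.0602
grip_force: 0.0
time_s: 3.78
position: [0.5829, 0.3472, 0.0356]
ee_rot: [3.138, -0.003, 1.315]
ft_force: [-0.2, 0.7, 0.0]
gripper_width: 0.0599
grip_force: 0.0
[0.58288413 0.34723102 0.03562275] [ 3.13757459e+00 -2.87303021e-03  1.31526864e+00]
```

View pics/w2.png

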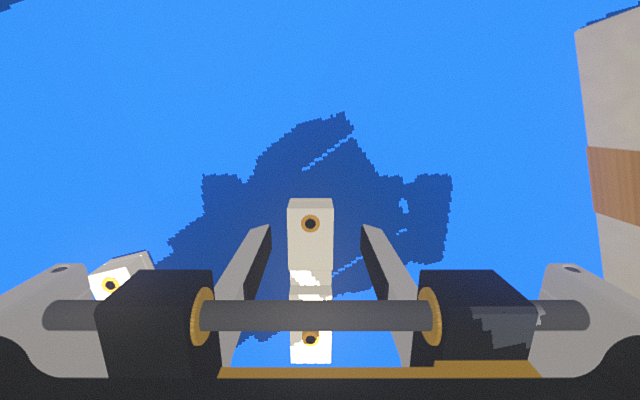

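The wrist view shows the bar between the fingers, about 6 px (4 mm) left of centre. I'll correct that, go down and grip.

To row units: 0.013 m is 0.208, -0.004 m is -0.064.

```bash
python3 drive.py '[[[0, -0.064, 0], 0, 0.06], [[0, 0, 0.208], 0, 0.06], [[0, 0, 0], 0, 0.06], [[0, 0, 0], 0, 0.025], [[0, 0, 0], 0, 0.025]]' 25
python3 drive.py '[[[0, 0, 0], 0, 0.025], [[0, 0, 0], 0, 0.025], [[0, 0, -0.48], 0, 0.025], [[0, 0, -0.48], 0, 0.025], [[0, 0, 0], 0, 0.025]]' 25
python3 - <<'E'
from h import *
o=env.get_obs();print(o["position"],o["ee_rot"])
for n in ("scene","side"): cv2.imwrite(f"pics/{n}1.png",env.read_camera(n)[:,:,::-1])
s=cv2.imread("pics/scene1.png");d=cv2.imread("pics/side1.png")
c=lambda im,x,y:cv2.resize(im[y:y+133,x:x+133],(399,399),interpolation=cv2.INTER_CUBIC)
cv2.imwrite("pics/m2.png",np.hstack([c(s,350,220),c(d,210,260)]))
E
```

```text
time_s: 4.45
position: [0.577, 0.348, 0.0196]
ee_rot: [3.141, -0.0, 1.316]
ft_force: [-0.5, -1.3, -0.3]
gripper_width: 0.0437
grip_force: 0.0
time_s: 5.08
position: [0.5786, 0.3486, 0.0821]
ee_rot: [3.137, -0.003, 1.316]
ft_force: [1.1, -0.1, -1.2]
gripper_width: 0.0292
grip_force: 24.9
[0.57862988 0.34860518 0.08211707] [ 3.13726896 -0.00326439  1.31581457]
```

View pics/m2.png

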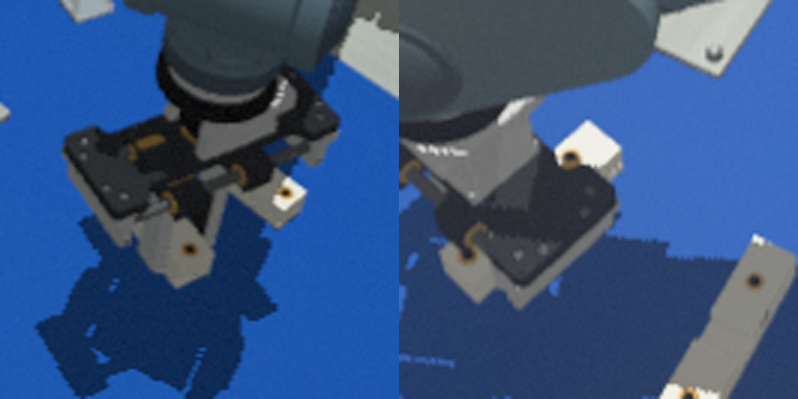

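To row units: -0.0462 m is -0.7392, 0.0026 m is 0.0416, -0.1155 rad is -0.5775.

```bash
python3 drive.py '[[[0, 0, 0], -0.5775, 0.025], [[0, 0, 0], -0.5775, 0.025], [[-0.7392, 0.0416, 0], 0, 0.025], [[-0.7392, 0.0416, 0], 0, 0.025], [[-0.7392, 0.0416, 0], 0, 0.025]]'
python3 drive.py '[[[-0.7392, 0.0416, 0.288], 0, 0.025], [[0, 0, 0.288], 0, 0.025], [[0, 0, 0], 0, 0.025], [[0, 0, 0], 0, 0.025]]'
python3 - <<'E'
from h import *
import pickle
o=env.get_obs();c=env.camera_info("wrist");im=env.read_camera("wrist");print(o["position"],o["ee_rot"],o["ft_force"])
pickle.dump(c,open("w3.pkl","wb"));w=im[:,:,::-1]
s=env.read_camera("scene")[:,:,::-1];d=env.read_camera("side")[:,:,::-1]
C=lambda im,x,y,w,h:cv2.resize(im[y:y+h,x:x+w],(400,300),interpolation=cv2.INTER_CUBIC)
cv2.imwrite("pics/m3.png",np.vstack([np.hstack([C(s,264,200,100,75),C(d,250,185,133,100)]),np.hstack([C(w,0,0,640,400),C(w,215,200,200,150)])]))
E
```

```text
time_s: 5.8
position: [0.5797, 0.2076, 0.0771]
ee_rot: [-3.138, 0.001, 1.547]
ft_force: [0.5, -0.2, -2.2]
gripper_width: 0.0298
grip_force: 24.9
time_s: 6.3
position: [0.5826, 0.1639, 0.0431]
ee_rot: [-3.141, -0.0, 1.548]
ft_force: [0.0, 0.1, -0.6]
gripper_width: 0.0297
grip_force: 24.9
[0.58260823 0.1639358  0.04314442] [-3.14106237e+00 -1.43444674e-04  1.54815701e+00] [ 0.01588221  0.08163773 -0.5528183 ]
```

View pics/m3.png

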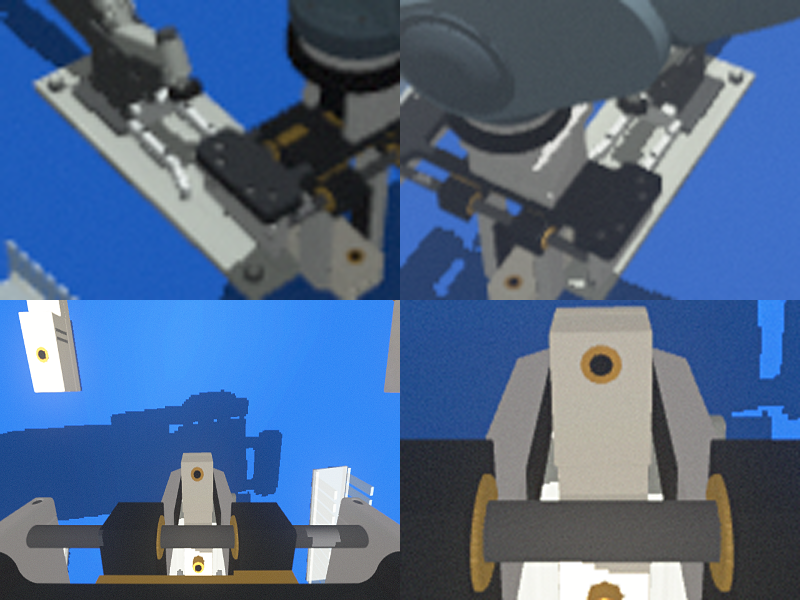

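```bash
python3 - <<'E'
from h import *
for n,a in [("scene",(325.25,238.75)),("scene",(310.25,247.5)),("side",(308.3,241.5)),("side",(330.7,250.5))]: print(n,ray(n,a,.018)[:2])
E
python3 drive.py '[[[0, 0.032, 0.08], 0, 0.025], [[-0.32, 0, 0], 0, 0.025], [[-0.32, 0, 0], 0, 0.025], [[0, 0, 0], 0, 0.025]]'
```

```text
scene [0.55858399 0.0480542 ]
scene [0.60989474 0.04693742]
side [0.60652366 0.04978147]
side [0.55027479 0.04868883]
time_s: 6.95
position: [0.5839, 0.1208, 0.0385]
ee_rot: [-3.142, 0.0, 1.544]
ft_force: [-0.1, 0.5, -1.7]
gripper_width: 0.0297
grip_force: 24.9
```

To row units: 0.005 m is 0.08, 0.003 m is 0.048.

```bash
python3 drive.py '[[[0, 0, 0.08], 0, 0.025], [[0, 0, 0.048], 0, 0.025], [[0, 0, 0], 0, 0.025]]' 12
python3 drive.py '[[[-0.096, 0, 0], 0, 0.025], [[-0.096, 0, 0], 0, 0.025], [[-0.096, 0, 0], 0, 0.025], [[0, 0, 0], 0, 0.025]]' 12
```

```text
time_s: 7.32
position: [0.5834, 0.1232, 0.0299]
ee_rot: [-3.141, -0.0, 1.547]
ft_force: [0.1, 0.3, -2.0]
gripper_width: 0.0297
grip_force: 12.0
time_s: 7.82
position: [0.5835, 0.1042, 0.0306]
ee_rot: [3.141, -0.0, 1.546]
ft_force: [0.1, 0.6, -1.8]
gripper_width: 0.0302
grip_force: 12.0
```

```bash
python3 drive.py '[[[-0.08, 0, 0.016], 0, 0.025], [[-0.08, 0, 0.016], 0, 0.025], [[-0.064, 0, 0], 0, 0.025], [[0, 0, 0], 0, 0.025]]' 12
python3 drive.py '[[[-0.032, 0, 0], 0, 0.025], [[-0.032, 0, 0], 0, 0.025], [[0, 0, 0], 0, 0.025]]' 12
```

```text
time_s: 8.32
position: [0.5831, 0.0905, 0.0285]
ee_rot: [3.142, -0.0, 1.546]
ft_force: [-0.4, -0.2, -1.6]
gripper_width: 0.0298
grip_force: 12.0
time_s: 8.7
position: [0.583, 0.0868, 0.0285]
ee_rot: [3.142, 0.0, 1.547]
ft_force: [0.3, 0.0, -2.4]
gripper_width: 0.03
grip_force: 12.0
```

```bash
python3 drive.py '[[[0, 0, 0.016], 0, 0.025], [[0, 0, 0], 0, 0.025]]' 12|grep -E 'pos|ft'
python3 drive.py '[[[0, 0, 0.016], 0, 0.025], [[0, 0, 0], 0, 0.025]]' 12|grep -E 'pos|ft'
python3 drive.py '[[[-0.032, 0, 0], 0, 0.025], [[-0.032, 0, 0], 0, 0.025], [[0, 0, 0], 0, 0.025]]' 12|grep -E 'pos|ft'
```

```text
position: [0.5832, 0.0869, 0.0277]
ft_force: [0.2, -0.2, -0.6]
position: [0.5832, 0.0869, 0.0276]
ft_force: [-4.5, -0.1, 7.7]
position: [0.584, 0.0832, 0.0277]
ft_force: [0.2, 2.5, 5.1]
```

To row units: -0.0015 m is -0.024, -0.0005 m is -0.008.

```bash
python3 drive.py '[[[-0.024, 0, -0.008], 0, 0.025], [[-0.024, 0, 0], 0, 0.025], [[0, 0, 0], 0, 0.025]]' 12|grep -E 'pos|ft'
python3 drive.py '[[[-0.016, 0, 0], 0, 0.025], [[-0.016, 0, 0], 0, 0.025]]' 12|grep -E 'pos|ft'
```

```text
position: [0.5835, 0.0799, 0.0276]
ft_force: [0.1, 3.6, 5.4]
position: [0.5834, 0.0781, 0.0276]
ft_force: [0.2, 3.7, 6.1]
```

To row units: -0.001 m is -0.016.

```bash
python3 drive.py '[[[-0.016, 0, 0], 0, 0.025], [[-0.016, 0, 0], 0, 0.025]]' 12|grep -E 'pos|ft'
```

```text
position: [0.5834, 0.0761, 0.0276]
ft_force: [0.7, 3.0, 5.5]
```

To row units: -0.001 m is -0.016.

```bash
python3 drive.py '[[[-0.016, 0, 0], 0, 0.025], [[0, 0, 0], 0, 0.025]]' 12|grep -E 'pos|ft'
python3 drive.py '[[[-0.016, 0, 0], 0, 0.025], [[0, 0, 0], 0, 0.025]]' 12|grep -E 'pos|ft'
```

```text
position: [0.5834, 0.0749, 0.0276]
ft_force: [0.5, 3.0, 6.1]
position: [0.5833, 0.074, 0.0276]
ft_force: [-1.2, 3.3, 6.4]
```

```bash
python3 drive.py '[[[-0.016, 0, 0], 0, 0.025], [[0, 0, 0], 0, 0.025]]' 12|grep -E 'pos|ft'
python3 drive.py '[[[-0.008, 0, 0], 0, 0.025], [[0, 0, 0], 0, 0.025]]' 12|grep -E 'pos|ft'
```

```text
position: [0.5833, 0.073, 0.0276]
ft_force: [0.7, 3.9, 5.7]
position: [0.5833, 0.0725, 0.0276]
ft_force: [1.1, 3.5, 5.8]
```

```bash
for i in 1; do python3 drive.py '[[[-0.0096, 0, 0], 0, 0.025], [[0, 0, 0], 0, 0.025]]' 12|grep -E 'pos|ft'; done
python3 drive.py '[[[-0.0096, 0, 0], 0, 0.025], [[0, 0, 0], 0, 0.025]]' 12|grep -E 'pos|ft'
```

```text
position: [0.5833, 0.0719, 0.0276]
ft_force: [0.1, 3.6, 6.0]
position: [0.5832, 0.0714, 0.0276]
ft_force: [0.2, 3.2, 5.4]
```

To row units: -0.0006 m is -0.0096.

```bash
python3 drive.py '[[[-0.0096, 0, 0], 0, 0.025], [[0, 0, 0], 0, 0.025]]' 12|grep -E 'pos|ft'
python3 drive.py '[[[-0.0096, 0, 0], 0, 0.025], [[0, 0, 0], 0, 0.025]]' 12|grep -E 'pos|ft'
```

```text
position: [0.5832, 0.0707, 0.0276]
ft_force: [0.3, 3.6, 5.6]
position: [0.5833, 0.0704, 0.0276]
ft_force: [-0.2, 5.1, 5.0]
```

```bash
python3 drive.py '[[[-0.0064, 0, 0], 0, 0.025], [[0, 0, 0], 0, 0.025]]' 12|grep -E 'pos|ft'
```

```text
position: [0.5832, 0.0704, 0.0276]
ft_force: [0.5, 5.6, 5.4]
```

To row units: -0.0004 m is -0.0064.

```bash
python3 drive.py '[[[-0.0064, 0, 0], 0, 0.025], [[0, 0, 0], 0, 0.025]]' 12|grep -E 'pos|ft'
```

```text
position: [0.5832, 0.0703, 0.0276]
ft_force: [0.7, 8.2, 6.2]
```

The force climbs to 8 N with no further motion, so the bar is against the stop. I'll release it, lift clear and move above the handle.

To row units: -0.0005 m is -0.008.

```bash
python3 drive.py '[[[0, 0, -0.008], 0, 0.025], [[0, 0, 0], 0, 0.045], [[0, 0, 0], 0, 0.045], [[0, 0, 0], 0, 0.045]]' 12
python3 drive.py '[[[0, 0, -0.16], 0, 0.045], [[0, 0, -0.48], 0, 0.045], [[0, 0, -0.96], 0, 0.045], [[0, 0, -0.96], 0, 0.045], [[0, 0, -0.96], 0, 0.045]]'
python3 drive.py '[[[-0.7648, 0, 0], 0, 0], [[-0.7648, 0, 0], 0, 0], [[-0.7648, 0, 0], 0, 0], [[-0.7648, 0, 0], 0, 0], [[-0.7648, 0, 0], 0, 0]]' 20
python3 drive.py '[[[0, 0, 0], 0, 0], [[0, 0, 0], 0, 0]]'
python3 - <<'E'
from h import *
import pickle
o=env.get_obs();c=env.camera_info("wrist");w=env.read_camera("wrist")[:,:,::-1];print(o["position"],o["ee_rot"],o["gripper_width"])
pickle.dump(c,open("w4.pkl","wb"))
s=env.read_camera("scene")[:,:,::-1];d=env.read_camera("side")[:,:,::-1]
cv2.imwrite("pics/w4.png",w);cv2.imwrite("pics/s4.png",s);cv2.imwrite("pics/d4.png",d)
C=lambda im,x,y,w,h:cv2.resize(im[y:y+h,x:x+w],(400,300),interpolation=cv2.INTER_CUBIC)
cv2.imwrite("pics/m4.png",np.vstack([np.hstack([C(s,230,130,133,100),C(d,300,80,133,100)]),np.hstack([C(w,120,0,400,300),C(d,265,185,133,100)])]))
E
```

```text
time_s: 13.45
position: [0.5822, 0.0688, 0.027]
ee_rot: [-3.141, 0.0, 1.547]
ft_force: [-0.2, -0.2, 0.7]
gripper_width: 0.0449
grip_force: 0.0
time_s: 14.08
position: [0.5823, 0.0691, 0.2502]
ee_rot: [3.141, 0.0, 1.547]
ft_force: [0.8, -0.0, -0.7]
gripper_width: 0.0452
grip_force: 0.0
time_s: 14.7
position: [0.5766, -0.1714, 0.2484]
ee_rot: [3.141, 0.001, 1.547]
ft_force: [1.2, -0.2, -0.4]
gripper_width: 0.001
grip_force: 0.0
time_s: 14.95
position: [0.5768, -0.1693, 0.2478]
ee_rot: [3.141, -0.0, 1.547]
ft_force: [0.7, -0.1, 0.1]
gripper_width: 0.0006
grip_force: 0.0
[ 0.57676981 -0.16932979  0.24778648] [ 3.14136801e+00 -2.79352367e-04  1.54674945e+00] 0.0006414435209260228
```

View pics/m4.png

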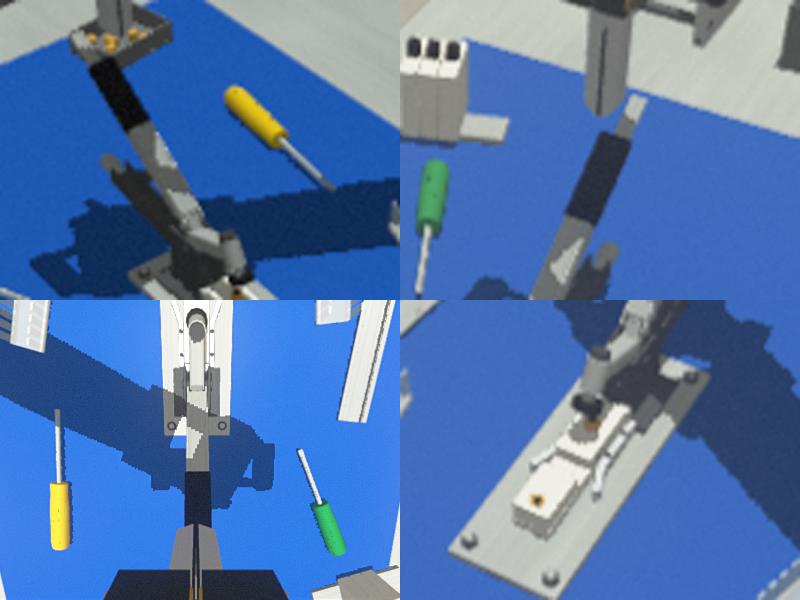

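The bar sits straight between the rails, the handle is raised, and the fingertips are in line with it. I'll start pressing.

To row units: 0.025 m is 0.4, 0.018 m is 0.288.

```bash
python3 drive.py '[[[0, 0, 0.4], 0, 0], [[0, 0, 0.288], 0, 0], [[0, 0, 0], 0, 0], [[0, 0, 0.064], 0, 0], [[0, 0, 0.064], 0, 0]]' | grep -E 'pos|ft'
python3 drive.py '[[[-0.016, 0, 0.048], 0, 0], [[-0.016, 0, 0.048], 0, 0]]' | grep -E 'pos|ft'
```

```text
position: [0.5773, -0.17, 0.1972]
ft_force: [-0.2, 0.1, -0.9]
position: [0.5772, -0.1722, 0.1911]
ft_force: [1.0, -0.7, 3.0]
```

```bash
python3 drive.py '[[[-0.016, 0, 0.048], 0, 0], [[-0.016, 0, 0.048], 0, 0]]' | grep -E 'pos|ft'
python3 drive.py '[[[-0.016, 0, 0.048], 0, 0], [[-0.016, 0, 0.048], 0, 0]]' | grep -E 'pos|ft'
```

```text
position: [0.5769, -0.174, 0.1846]
ft_force: [1.4, 0.4, 2.5]
position: [0.5767, -0.1759, 0.1781]
ft_force: [0.3, -0.5, 2.1]
```

To row units: 0.003 m is 0.048, -0.001 m is -0.016.

```bash
python3 drive.py '[[[-0.016, 0, 0.048], 0, 0], [[-0.016, 0, 0.048], 0, 0], [[-0.016, 0, 0.048], 0, 0], [[-0.016, 0, 0.048], 0, 0]]' | grep -E 'pos|ft'
python3 drive.py '[[[-0.016, 0, 0.048], 0, 0], [[-0.016, 0, 0.048], 0, 0], [[-0.016, 0, 0.048], 0, 0]]' | grep -E 'pos|ft'
```

```text
position: [0.5768, -0.1798, 0.1673]
ft_force: [-2.3, 2.2, 9.0]
position: [0.5769, -0.1822, 0.1598]
ft_force: [-5.6, 5.4, 14.4]
```

```bash
python3 drive.py '[[[0, 0, 0.048], 0, 0], [[-0.016, 0, 0.048], 0, 0], [[0, 0, 0.048], 0, 0]]' | grep -E 'pos|ft'
python3 drive.py '[[[-0.016, 0, 0.048], 0, 0], [[0, 0, 0.048], 0, 0]]' | grep -E 'pos|ft'
```

```text
position: [0.5767, -0.1841, 0.15]
ft_force: [-3.6, -0.5, 9.0]
position: [0.5767, -0.1854, 0.1439]
ft_force: [-3.3, -1.4, 8.9]
```

```bash
python3 drive.py '[[[0, 0, 0.048], 0, 0], [[0, 0, 0.048], 0, 0]]' | grep -E 'pos|ft'
python3 drive.py '[[[0, 0, 0.048], 0, 0], [[0, 0, 0.048], 0, 0]]' | grep -E 'pos|ft'
```

```text
position: [0.5767, -0.1862, 0.1379]
ft_force: [-3.1, -3.0, 6.8]
position: [0.5768, -0.1852, 0.1306]
ft_force: [0.1, -2.4, 1.7]
```

```bash
python3 drive.py '[[[0, 0, 0.048], 0, 0], [[0, 0, 0.032], 0, 0]]' | grep -E 'pos|ft'
python3 drive.py '[[[0, 0, 0.032], 0, 0], [[0, 0, 0], 0, 0]]' | grep -E 'pos|ft'
```

```text
position: [0.5758, -0.1841, 0.1243]
ft_force: [-0.3, 0.6, -0.4]
position: [0.5761, -0.1844, 0.1228]
ft_force: [-0.8, 0.6, 0.5]
```

To row units: -0.03 m is -0.48, -0.01 m is -0.16.

```bash
python3 drive.py '[[[0, 0, -0.16], 0, 0], [[0, 0, -0.48], 0, 0], [[-0.48, 0, 0], 0, 0.04], [[-0.48, 0, 0], 0, 0.04], [[0, 0, 0], 0, 0.04]]' | grep -E 'time|pos|ft'
python3 - <<'E'
from h import *
import pickle
o=env.get_obs();c=env.camera_info("wrist");w=env.read_camera("wrist")[:,:,::-1];print(o["position"],o["ee_rot"],o["gripper_width"])
pickle.dump(c,open("w5.pkl","wb"))
s=env.read_camera("scene")[:,:,::-1];d=env.read_camera("side")[:,:,::-1]
C=lambda im,x,y,w,h:cv2.resize(im[y:y+h,x:x+w],(400,300),interpolation=cv2.INTER_CUBIC)
cv2.imwrite("pics/m5.png",np.vstack([np.hstack([C(s,230,130,133,100),C(d,300,80,133,100)]),np.hstack([C(w,120,100,400,300),C(d,265,185,133,100)])]))
E
```

```text
time_s: 19.6
position: [0.5752, -0.2464, 0.1645]
ft_force: [-0.4, 0.7, -0.3]
[ 0.57520269 -0.24639539  0.16447659] [3.14035728e+00 7.03506641e-04 1.54441881e+00] 0.027266488678652393
```

View pics/m5.png

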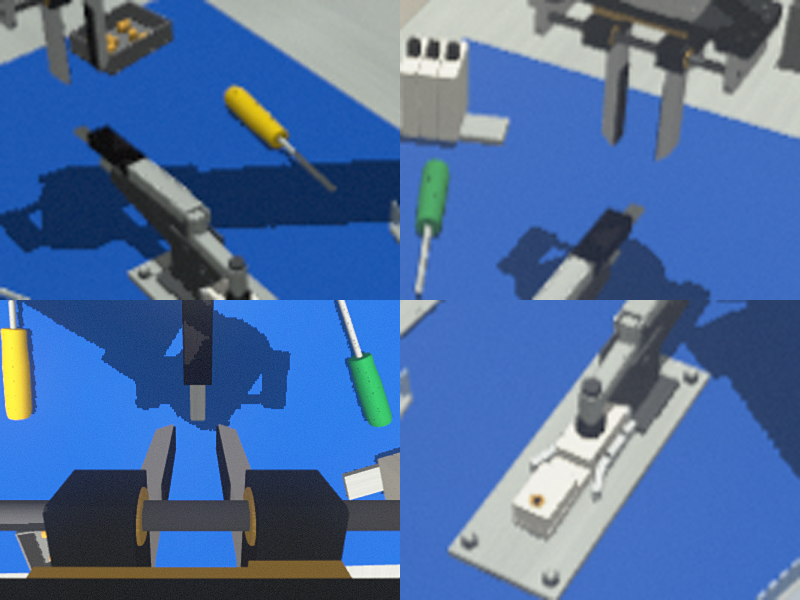

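The handle is down and locked with the pad on the bush. The tab shows in the wrist image at about (317,185–220). I'll check where that is.

```bash
python3 - <<'E'
from h import *
import pickle
c=pickle.load(open("w5.pkl","rb"))
for uv in [(317,186),(317,219)]: print(ray("w",uv,.076,c))
E
python3 drive.py '[[[0, 0, 0.64], 0, 0.04], [[0, 0, 0.64], 0, 0.04], [[0, 0, 0.192], 0, 0.04], [[0, 0, 0], 0, 0.04]]' 20
```

```text
[ 0.57586366 -0.22840888  0.076     ]
[ 0.57508876 -0.25969482  0.076     ]
time_s: 20.25
position: [0.575, -0.2441, 0.0713]
ee_rot: [-3.141, -0.001, 1.548]
ft_force: [0.0, -0.9, -0.4]
gripper_width: 0.04
grip_force: 0.0
```

```bash
python3 drive.py '[[[0, 0, 0], 0, 0.01], [[0, 0, 0], 0, 0.01], [[0, 0, 0], 0, 0.01], [[0, 0, 0], 0, 0.01]]' 20 | grep -E 'pos|ft|wid|grip'
python3 drive.py '[[[0, 0, -0.048], 0, 0.01], [[0, 0, -0.048], 0, 0.01]]' 20 | grep -E 'pos|ft|grip'
```

```text
position: [0.5766, -0.2453, 0.0727]
ft_force: [5.8, -1.1, 0.8]
gripper_width: 0.0135
grip_force: 20.0
position: [0.5765, -0.2455, 0.0781]
ft_force: [7.0, -2.5, -2.8]
gripper_width: 0.0136
grip_force: 20.0
```

To row units: -0.003 m is -0.048, -0.002 m is -0.032.

```bash
python3 drive.py '[[[0, 0, -0.048], 0, 0.01], [[0, 0, -0.032], 0, 0.01]]' 20 | grep -E 'pos|ft|grip'
```

```text
position: [0.5765, -0.2454, 0.0829]
ft_force: [7.8, -1.4, -3.3]
gripper_width: 0.0137
grip_force: 20.0
```

To row units: -0.003 m is -0.048, 0.0012 m is 0.0192.

```bash
python3 drive.py '[[[0, 0.0192, -0.048], 0, 0.01], [[0, 0, -0.048], 0, 0.01]]' 20 | grep -E 'pos|ft|grip'
```

```text
position: [0.5766, -0.2451, 0.0885]
ft_force: [4.6, -0.9, -2.5]
gripper_width: 0.0136
grip_force: 20.0
```

To row units: -0.003 m is -0.048.

```bash
python3 drive.py '[[[0, 0, -0.048], 0, 0.01], [[0, 0, -0.048], 0, 0.01]]' 20 | grep -E 'pos|ft|grip'
```

```text
position: [0.5767, -0.2451, 0.095]
ft_force: [4.0, -1.3, -0.4]
gripper_width: 0.0138
grip_force: 20.0
```

```bash
python3 drive.py '[[[0.016, 0, -0.128], 0, 0.01], [[0.016, 0, -0.128], 0, 0.01]]' 20 | grep -E 'pos|ft|grip'
```

```text
position: [0.5768, -0.2441, 0.1121]
ft_force: [2.8, -4.9, 2.0]
gripper_width: 0.0136
grip_force: 20.0
```

To row units: -0.012 m is -0.192, 0.002 m is 0.032.

```bash
python3 drive.py '[[[0.032, 0, -0.192], 0, 0.01], [[0.032, 0, -0.192], 0, 0.01]]' 20 | grep -E 'pos|ft|grip'
```

```text
position: [0.5768, -0.2401, 0.1359]
ft_force: [3.8, -4.9, 0.0]
gripper_width: 0.0135
grip_force: 20.0
```

To row units: 0.001 m is 0.016, -0.012 m is -0.192.

```bash
python3 drive.py '[[[0.016, 0, -0.192], 0, 0.01], [[0.016, 0, -0.192], 0, 0.01], [[0.032, 0, -0.192], 0, 0.01]]' 20 | grep -E 'pos|ft|grip'
```

```text
position: [0.5766, -0.2329, 0.1705]
ft_force: [7.2, 4.2, -2.0]
gripper_width: 0.0136
grip_force: 20.0
```

```bash
python3 drive.py '[[[0.048, 0, -0.128], 0, 0.01], [[0.048, 0, -0.064], 0, 0.01]]' 20 | grep -E 'pos|ft|grip'
```

```text
position: [0.5769, -0.2281, 0.1831]
ft_force: [4.3, -1.4, 0.3]
gripper_width: 0.0138
grip_force: 20.0
```

The rows are not in the units I measure in: shifts go in shares of 62.5 mm and turns go in units of 0.2 rad. I convert before sending: -0.05 m is -0.8, -0.03 m is -0.48.

```bash
python3 drive.py '[[[0, 0, 0], 0, 0.04], [[0, 0, 0], 0, 0.04], [[0, 0, 0], 0, 0.04], [[0, 0, -0.48], 0, 0.04], [[-0.32, 0, -0.8], 0, 0.04]]'
python3 drive.py '[[[-0.64, 0, -0.64], 0, 0.04], [[-0.8, 0, 0], 0, 0.04], [[-0.8, 0, 0], 0, 0.04], [[0, 0, 0], 0, 0.04]]'
python3 - <<'E'
from h import *
w=env.read_camera("wrist")[:,:,::-1];s=env.read_camera("scene")[:,:,::-1];d=env.read_camera("side")[:,:,::-1]
C=lambda im,x,y,w,h:cv2.resize(im[y:y+h,x:x+w],(400,300),interpolation=cv2.INTER_CUBIC)
cv2.imwrite("pics/m6.png",np.vstack([np.hstack([C(s,240,130,200,150),C(s,264,200,100,75)]),np.hstack([C(w,120,0,400,300),C(d,265,185,133,100)])]))
E
```

```text
time_s: 23.5
position: [0.5747, -0.2474, 0.2605]
ee_rot: [-3.136, -0.004, 1.548]
ft_force: [0.1, -0.2, 0.4]
gripper_width: 0.04
grip_force: 0.0
time_s: 24.0
position: [0.5714, -0.3917, 0.3011]
ee_rot: [-3.14, -0.001, 1.543]
ft_force: [-0.1, -0.1, 0.1]
gripper_width: 0.04
grip_force: 0.0
```

View pics/m6.png

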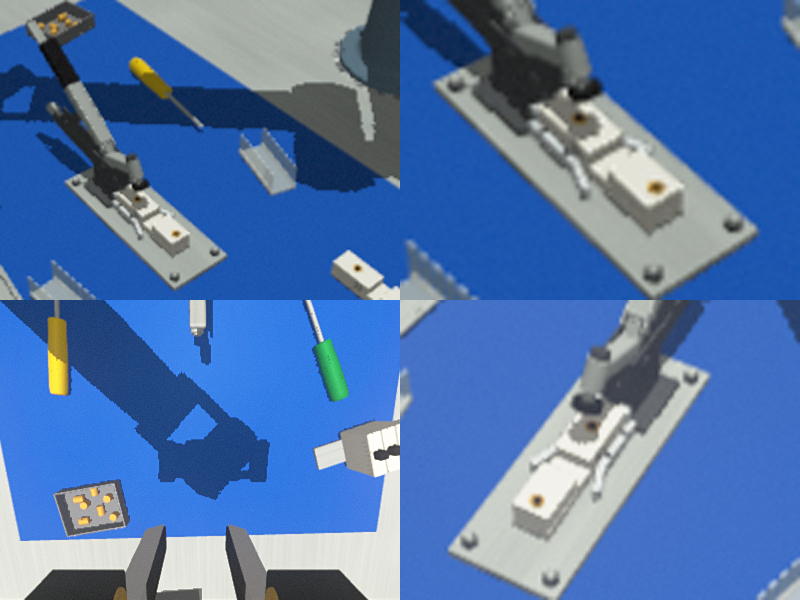

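The clamp is wide open, the bush is flush, the bar is home, and the other things on the bench look unmoved.

```bash
python3 -c "
from cell import env
print(env.finish_job())"
```

```text
the job is handed in; nothing more can be done
None
```

I handed the job in at about 24 s of the 69 s allowed: the bar is home against the stop, the clamp pressed the bush flush and was released wide open, and nothing else looked moved in the last pictures; the system returned no verdict.

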